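Clip the sample changer's carousel onto its spindle

TASK

Take the smaller of the two steel spring clips and push it sideways onto the narrow neck under the head of the sample changer's spindle until it snaps home, so that it lies flat on the hub with its jaws closed round the neck, then let go of it. How high the hub stands differs from machine to machine, so feel for it. Leave the larger clip and the glassware and bottles as they are.

Things in the scene. Friction and masses are not known exactly. Their poses are not given: they have to be found in the camera images.
- clip: the smaller steel spring clip, 65 mm long, 30 mm over the jaws, 50 g: a flat fork-shaped plate 5 mm thick, mouth along its own +x, z up. Origin: centre of its 13 mm bore, at the underside. The gap between the jaws' round noses, 5.5 mm ahead of the origin, is 9.6 mm; beyond, they flare to a mouth 22 mm wide ending 18 mm ahead. Behind (x -47 to -20 mm) the plate is 22 mm wide.
- tab (a point): centre of the clip's finger tab, the upright steel plate to grip: 35 mm behind the bore's centre, 20 mm above the clip's underside. The tab is 22 mm long (along the clip's x), 8 mm thick (along its y), and stands from 5 to 35 mm above the underside. Axes as the clip's.
- jaw_left (a joint): angle in rad by which the clip's jaw on its own +y side is sprung open about its root 22 mm behind the bore's centre; 0 relaxed, 0.12 the stop; about 0.045 lets the neck pass. Pushing the clip on takes about 5 to 12 N in all, then the force falls away, and rises again when the back of the bore meets the neck.
- jaw_right (a joint): the same for the jaw on the clip's own -y side
- changer: the sample changer, fixed on the bench: white square housing 180 mm by 180 mm, 44 mm tall, with a round grey carousel (radius 87 mm, top 60 mm above the bench). Origin: centre of its underside, z up. Three tubes with blue caps stand in its rim on its own +x side (66 mm from the axis, within 38 degrees of +x, tops 106 mm above the bench); other wells are empty.
- axis (a point): point on the spindle's upright axis, 60 mm above the bench. From the top down: flat-topped head, 18 mm across, 12 mm tall; neck 12 mm across, 8.5 mm tall; flat hub 52 mm across. Hub and head stand at a fixed but unknown height: hub top 70 to 82 mm above the bench, head top 20.5 mm above the hub's top. The clip may go on from any side.
- big_clip: the larger steel clip, same shape but 91 mm long and 42 mm wide over the jaws, all one piece, with a similar tab; it does not fit and stays. Origin: centre of its bore, underside; mouth along its own +x
- amber_flask: amber volumetric flask, 170 mm tall, 60 mm in diameter, standing. Origin: centre of its foot, z up
- clear_flask: clear volumetric flask, 150 mm tall, 54 mm in diameter, standing. Origin: centre of its foot, z up
- jar: white jar, 100 mm tall, 68 mm in diameter, standing. Origin: centre of its foot, z up
- dropper: small clear bottle, 75 mm tall, 36 mm in diameter, standing. Origin: centre of its foot, z up
- beaker: small glass beaker, 75 mm tall, 60 mm in diameter, standing. Origin: centre of its foot, z up
Things that resemble listed ones, but are neither listed nor needed, are in the scene too. What is shaped like the clip but pink or purple is not meant.

How it is judged:
By the outcome, as a careful person would: the job done as asked, in the order asked, and still so for the second after the job is handed in, with the robot touching nothing.
It also fails if it takes over 54 s, if anything falls off the work surface, if the arm or the gripper's body presses on something with over 40 N, if the wrist force passes 120 N, or if a joint passes its speed limit or range.

ROBOT

A 6-joint arm with a two-finger parallel gripper is mounted at the origin on the work surface. World frame = base frame: x ahead of the robot, y to its left, z up, the work surface at z = 0. Lengths are in m, angles in rad, forces in N, time in s.
With the tool pointing down it reaches from about 0.425 to 0.95 m from the base axis. Payload 3.5 kg.
Tool frame: the origin (TCP) lies between the finger pads; the fingertips stand 25 mm ahead of it and the grasp point (between the pads) lies 6 mm ahead of it (ctrl.finger_overhang is the distance from the TCP to the fingertips, in m); x points along the fingers, y is the direction in which the jaws open and shut, and the axes are right-handed (so a half turn about x gives the same grasp; the last joint's range is limited). The gripper opens to 85 mm and grips with 20 to 120 N. Pads are 22 mm wide; open, the fingers measure 114 mm over their backs; the gripper's body (76 mm by 85 mm) begins 54 mm behind the grasp point. The pads swing forward as they close: fully open they stand 13 mm farther back than shut.
Start: joints at [-1.344, 0.286, 1.577, -0, 1.279, -0.15], TCP at [0.248, -0.628, 0.231] pointing down, gripper open.
Joint ranges: [-2.77, 2.77], [-0.9, 2.22], [0.21, 2.48], [-1.53, 4.67], [0.24, 2.81], [-2.84, 2.84]. Speed limits (rad/s): [2.79, 2.79, 3.14, 3.14, 3.14, 3.14].

INTERFACE

Orientations are given as a unit quaternion [x, y, z, w].
In Python, from plant import ctrl gives the robot as it stands.
- The arm moves only by the tool play_rows, never from a script. Its argument "targets" is a list of rows, each an object with "delta_pos": the shift along the world's x, y, z normalised to -1 to 1, where 1 is 1000 mm, a list of three; "delta_rot": the turn, a rotation vector about the world's x, y, z normalised to -1 to 1, where 1 is pi rad, a list of three; "claw": the finger opening in mm, from 0 to 85.4. In form: [{"delta_pos": [tx, ty, tz], "delta_rot": [wx, wy, wz], "claw": claw}, ...]. A call has 1 to 20 rows; each row is the pose to reach, as a shift and turn from the pose measured when the call began, turning the shorter way round; what a row does not reach only later rows make up. A row lasts 1/12 s, in which the tool goes at most 41.7 mm and 7.16 degrees, less where a joint would pass 70% of its speed; a pose out of reach is approached as far as the arm can. A call with a number of a shift or a turn outside -1 to 1 is refused whole. A call with a gripper value outside its range is refused whole. The fingers move at their own pace and stop on an object; "newtons" is the grip in N (left out, the last holds). Time passes only in rows, so rows that repeat a pose let the fingers close. It gives the time, the measured TCP pose, the force and the opening at its end, in the units of the state.
- ctrl.get_state(): the state, without advancing time (a new reading comes with each control period).
- ctrl.read_camera(name): name is "scene" or "top" or "wrist"; returns the picture (480x640x3 uint8, blue, green, red); there is no depth.
- ctrl.calibration(name): a dict with "fx", "fy", "cx", "cy" (pixels), "camera_from_world" (4x4, takes a point from world to camera coordinates). Camera axes: x right, y down, z forward; pixel columns grow to the right and rows downward; lengths in m; the calibration is good to about 2 mm. A picture is of the moment at which its call begins: read the wrist's pose just before it. calibration takes no time and is no camera call; for the wrist camera it gives the pose at the moment of the call.
- ctrl.sign_off(): hands the job in, once; it reports no verdict.
The state is a dict: "time": time; "qpos": joint angles; "dq": joint speeds; "joint_efforts": joint torques, N m; "eef_pos": TCP position; "tcp_rot": TCP orientation; "contact_force": force on the tool from outside, world axes, zero at the start; "wrist_torque": the same for the moment, N m; "opening": opening from 0.0 (shut) to 1.0 (fully open).
Only numpy, scipy, OpenCV 4.12 (cv2) and the standard library are available. Lean on these libraries where they do the work, as an engineer would, in place of code of your own. Each camera call takes 0.05 s, during which the arm holds its last target. There are 200 camera calls.

## Working session

There is one attempt and no reset: what is moved stays moved. The work goes in short steps, Python scripts to look and compute and a tool call to move; the robot and the scene stay as the last step left them, time stands still between calls to the robot, and variables do not carry over. Pictures are saved under pics/ and viewed, about 8 in all and at most 12, crops included, and the job is handed in when it is done.

Besides the shell and the picture viewer there is one more tool, called after "Emit:" as name([rows], argument=value, ...), one row to a line, values as JSON. play_rows: Moves the arm, as the interface text tells. Its arguments: {"type":"object","properties":{"targets":{"type":"array"},"newtons":{"type":"number"}},"required":["targets"]}

```bash
mkdir -p pics; python3 - <<'E'
from plant import ctrl
import cv2,numpy as np
for n in("scene","top"):
    cv2.imwrite(f"pics/{n}0.png",ctrl.read_camera(n)); c=ctrl.calibration(n); print(n,c["fx"],c["cx"],c["cy"],np.round(c["camera_from_world"],3).tolist())
print(ctrl.get_state())
E
```

```text
scene 523.4036906983058 316.5448451685141 246.47007655928982 [[0.78, 0.625, -0.012, -0.448], [0.451, -0.576, -0.681, -0.255], [-0.433, 0.526, -0.732, 1.55], [0.0, 0.0, 0.0, 1.0]]
top 552.5524412103867 324.65596604185544 238.45646829456305 [[0.002, -1.0, -0.012, -0.015], [-0.994, -0.001, -0.112, 0.598], [0.112, 0.012, -0.994, 1.19], [0.0, 0.0, 0.0, 1.0]]
{'time': 0.1, 'qpos': array([-1.34399021e+00,  2.87136044e-01,  1.57804306e+00, -2.08203674e-05,
        1.27859130e+00, -1.50026847e-01]), 'dq': array([-0.00163967, -0.00019703, -0.00560341,  0.00108015, -0.00114232,
        0.00156558]), 'joint_efforts': array([ 7.14862126e-04, -4.07298839e+01, -2.93697810e+01, -1.39262688e-04,
        3.45761015e-03, -1.46418227e-06]), 'eef_pos': array([ 0.24825449, -0.62704546,  0.22923943]), 'tcp_rot': array([-0.69455505, -0.1332148 ,  0.69462823, -0.13167657]), 'contact_force': array([-0.44697404, -0.0880564 ,  0.47904342]), 'wrist_torque': array([-0.05027335,  0.03512843,  0.04634916]), 'opening': 1.0017458457311648}
```

View pics/scene0.png

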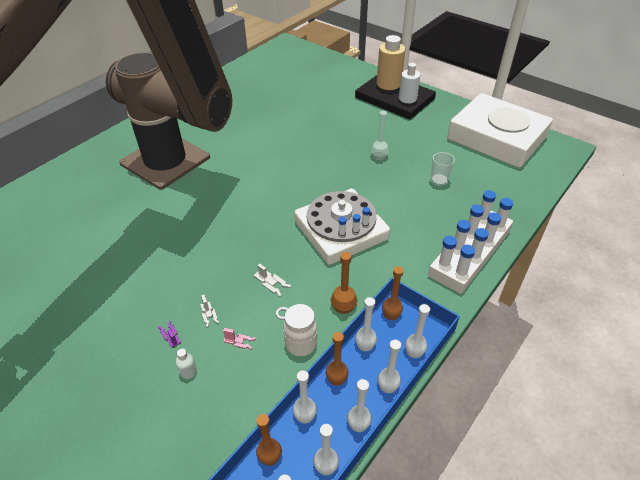

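View pics/top0.png

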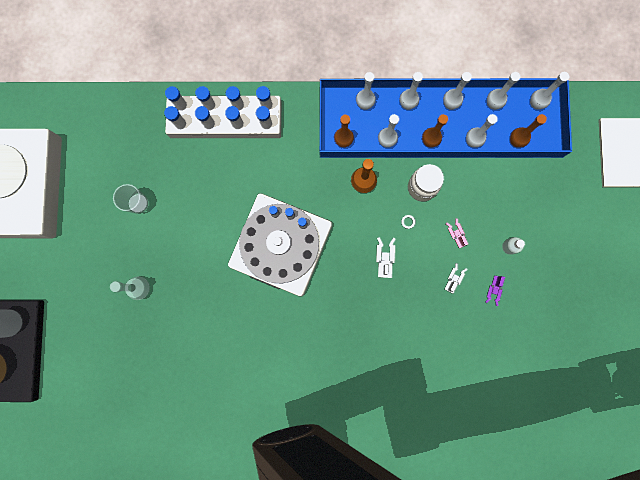

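Clip candidates in the top view are steel (386,257), which is larger, steel (456,278), which is smaller, pink (458,233) and purple (496,290). By the description I choose (456,278). The spindle is at (279,241), and the blue caps are on the upper side of the picture. Next is a close crop to check the choice, with a grid in world coordinates.

```bash
cat > h.py <<'E'
from plant import ctrl
import cv2,numpy as np
def proj(c,P):
    T=np.array(c["camera_from_world"]);P=np.atleast_2d(P)@T[:3,:3].T+T[:3,3]
    return np.c_[c["fx"]*P[:,0]/P[:,2]+c["cx"],c["fy"]*P[:,1]/P[:,2]+c["cy"]]
def ray(c,uv,z):
    T=np.array(c["camera_from_world"]);R=T[:3,:3];o=-R.T@T[:3,3]
    d=R.T@np.array([(uv[0]-c["cx"])/c["fx"],(uv[1]-c["cy"])/c["fy"],1]);return o+d*(z-o[2])/d[2]
E
python3 - <<'E'
from h import *
im=cv2.imread("pics/top0.png");c=ctrl.calibration("top")
a=cv2.resize(im[240:310,420:500],None,fx=5,fy=5,interpolation=2)  #400x350
b=cv2.resize(im[190:300,225:337],(400,393),interpolation=2)
o=np.zeros((393,800,3),np.uint8);o[:350,:400]=a;o[:,400:]=b;cv2.imwrite("pics/c1.png",o)
print(ray(c,(456,278),.005),ray(c,(279,241),.09),ray(c,(386,257),.005))
for n in[(365,178,.05),(426,183,.09),(514,244,.07),(458,233,.005),(496,290,.005),(289,212,.1)]:print(n,ray(c,n[:2],n[2]).round(3))
E
```

```text
[ 0.51228166 -0.30846027  0.005     ] [0.58614132 0.08169526 0.09      ] [ 0.55928256 -0.15218149  0.005     ]
(365, 178, 0.05) [ 0.731 -0.103  0.05 ]
(426, 183, 0.09) [ 0.711 -0.231  0.09 ]
(514, 244, 0.07) [ 0.582 -0.419  0.07 ]
(458, 233, 0.005) [ 0.614 -0.315  0.005]
(496, 290, 0.005) [ 0.486 -0.397  0.005]
(289, 212, 0.1) [0.647 0.06  0.1  ]
```

View pics/c1.png

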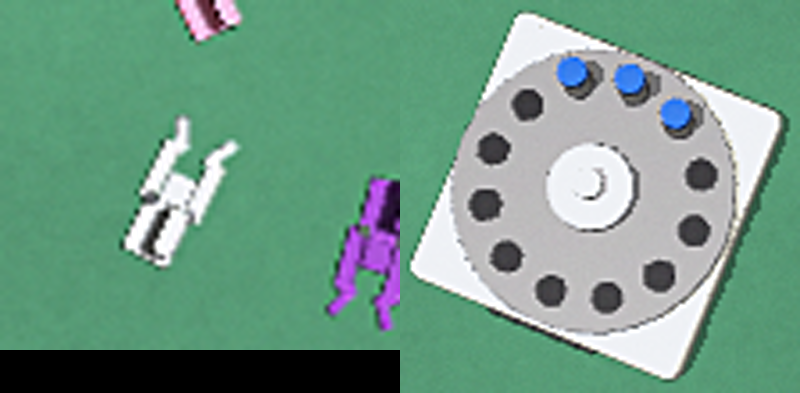

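The crop shows the smaller steel clip with its tab to the rear at lower left and its mouth at upper right. There are tubes on the far side of the changer only, so the clip can go on from the near side in roughly its present heading.

```bash
python3 - <<'E'
from h import *
from scipy.spatial.transform import Rotation as R
c=ctrl.calibration("top");s=ctrl.get_state()
f=ray(c,(461.4,266.8),.005);r=ray(c,(449.2,291.2),.005);d=f-r;y=np.arctan2(d[1],d[0]);print("len",np.linalg.norm(d),"yaw",np.degrees(y))
u=d/np.linalg.norm(d);bore=f-.018*u;tab=bore-.035*u;print("tab",tab)
ax=R.from_quat(s["tcp_rot"]).as_matrix();print(ax.round(3))
ty=ax[:,1];cy=np.array([-np.sin(y),np.cos(y)])
for sg in(1,-1):
    t=np.degrees(np.arctan2(*(sg*cy)[::-1])-np.arctan2(ty[1],ty[0]));print("turn z",(t+180)%360-180)
print("delta to above tab", tab[:2]-s["eef_pos"][:2])
w=ctrl.calibration("wrist");print(np.round(w["camera_from_world"],3).tolist(),w["fx"])
E
```

```text
len 0.06167767784130264 yaw -27.623574385720648
tab [ 0.49046958 -0.29659896  0.005     ]
[[-0.001  0.368 -0.93 ]
 [ 0.002 -0.93  -0.368]
 [-1.    -0.002 -0.   ]]
turn z 130.78512364576704
turn z -49.214876354232956
delta to above tab [0.24221509 0.3304465 ]
[[0.368, -0.93, -0.001, -0.674], [-0.883, -0.35, 0.311, -0.04], [-0.29, -0.114, -0.95, 0.38], [0.0, 0.0, 0.0, 1.0]] 357.220018347726
```

Emit:
play_rows([
  {"delta_pos": [0.242,0.33,-0.03],"delta_rot": [0,0,0.727],"claw": 85},
  {"delta_pos": [0.242,0.33,-0.03],"delta_rot": [0,0,0.727],"claw": 85},
  {"delta_pos": [0.242,0.33,-0.03],"delta_rot": [0,0,0.727],"claw": 85},
  {"delta_pos": [0.242,0.33,-0.03],"delta_rot": [0,0,0.727],"claw": 85},
  {"delta_pos": [0.242,0.33,-0.03],"delta_rot": [0,0,0.727],"claw": 85},
  {"delta_pos": [0.242,0.33,-0.03],"delta_rot": [0,0,0.727],"claw": 85},
  {"delta_pos": [0.242,0.33,-0.03],"delta_rot": [0,0,0.727],"claw": 85},
  {"delta_pos": [0.242,0.33,-0.03],"delta_rot": [0,0,0.727],"claw": 85},
  {"delta_pos": [0.242,0.33,-0.03],"delta_rot": [0,0,0.727],"claw": 85},
  {"delta_pos": [0.242,0.33,-0.03],"delta_rot": [0,0,0.727],"claw": 85},
  {"delta_pos": [0.242,0.33,-0.03],"delta_rot": [0,0,0.727],"claw": 85},
  {"delta_pos": [0.242,0.33,-0.03],"delta_rot": [0,0,0.727],"claw": 85},
  {"delta_pos": [0.242,0.33,-0.03],"delta_rot": [0,0,0.727],"claw": 85},
  {"delta_pos": [0.242,0.33,-0.03],"delta_rot": [0,0,0.727],"claw": 85},
  {"delta_pos": [0.242,0.33,-0.03],"delta_rot": [0,0,0.727],"claw": 85},
  {"delta_pos": [0.242,0.33,-0.03],"delta_rot": [0,0,0.727],"claw": 60},
  {"delta_pos": [0.242,0.33,-0.03],"delta_rot": [0,0,0.727],"claw": 45},
  {"delta_pos": [0.242,0.33,-0.03],"delta_rot": [0,0,0.727],"claw": 45},
  {"delta_pos": [0.242,0.33,-0.03],"delta_rot": [0,0,0.727],"claw": 45},
  {"delta_pos": [0.242,0.33,-0.03],"delta_rot": [0,0,0.727],"claw": 45},
])

```text
time: 1.77
eef_pos: [0.49, -0.2968, 0.1986]
tcp_rot: [0.168, 0.687, -0.169, 0.686]
contact_force: [0.5, 0.1, -0.6]
opening: 0.525
```

```bash
python3 - <<'E'
from h import *
import json
s=ctrl.get_state();w=ctrl.calibration("wrist");im=ctrl.read_camera("wrist");cv2.imwrite("pics/w1.png",im)
json.dump({k:np.array(v).tolist() for k,v in w.items()},open("w1.json","w"));print(s["time"],s["qpos"],s["eef_pos"],s["tcp_rot"],s["opening"],s["contact_force"])
E
```

```text
1.7667 [-0.72070545  0.09202325  1.86105454 -0.00234415  1.1894677  -1.81031653] [ 0.48995282 -0.29676471  0.19864891] [ 0.16766155  0.687467   -0.16871466  0.68615894] 0.5251651373853219 [ 0.46372312  0.14182061 -0.58040749]
```

View pics/w1.png

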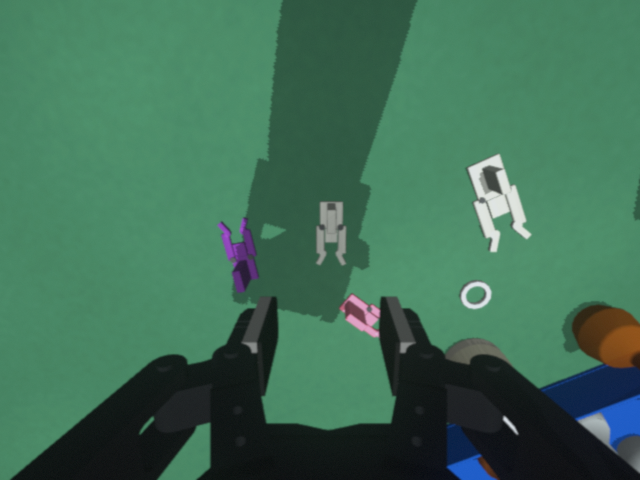

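The wrist view shows the smaller clip at about (331,232), tab end up and mouth down, nearly aligned with the tool. Next I fit its pose by silhouette.

```bash
cat > fit.py <<'E'
from h import *
from scipy.optimize import minimize
def quads():
    b=lambda x0,x1,y0,y1,z0,z1:np.array([[x,y,z] for x in(x0,x1) for y in(y0,y1) for z in(z0,z1)])/1e3
    Q=[b(-47,-20,-11,11,0,5),b(-46,-24,-4,4,5,35)]
    for s in(1,-1):
        Q+=[b(-22,-7,*sorted((s*8,s*14)),0,5),b(-7,6,*sorted((s*6.5,s*14)),0,5)]
        Q.append(np.array([[x,s*y,z] for x,y in((4,5),(8,12),(18,11),(18,15)) for z in(0,5)])/1e3)
    return Q
def render(c,p,z,S=4,o=(0,0),sh=(480,640)):
    co,si=np.cos(p[2]),np.sin(p[2]);m=np.zeros((sh[0]*S,sh[1]*S),np.uint8)
    for q in quads():
        P=np.c_[p[0]+co*q[:,0]-si*q[:,1],p[1]+si*q[:,0]+co*q[:,1],z+q[:,2]]
        cv2.fillConvexPoly(m,cv2.convexHull(((proj(c,P)-o+.5)*S-.5).round().astype(np.int32)),255)
    return cv2.GaussianBlur(cv2.resize(m,sh[::-1],interpolation=cv2.INTER_AREA),(0,0),1.0)/255.
E
python3 - <<'E'
from fit import *
import json
c=json.load(open("w1.json"));im=cv2.imread("pics/w1.png")[190:275,300:365]
hsv=cv2.cvtColor(im,cv2.COLOR_BGR2HSV);m=(hsv[...,1]<60).astype(float);m=cv2.GaussianBlur(m,(0,0),1.0)
f=lambda p:np.mean((render(c,p,0,o=(300,190),sh=im.shape[:2])-m)**2)
x0=np.array([.522,-.313,-.482]);r=minimize(f,x0,method="Nelder-Mead",options=dict(initial_simplex=[x0,x0+[.006,0,0],x0+[0,.006,0],x0+[0,0,.1]],xatol=1e-5,fatol=1e-7))
p=r.x;u=np.array([np.cos(p[2]),np.sin(p[2])]);print(p[:2],np.degrees(p[2]),f(x0),r.fun,"tab",p[:2]-.035*u)
ov=im.copy();mm=render(c,p,0,o=(300,190),sh=im.shape[:2]);ov[...,2]=np.maximum(ov[...,2],(mm*255).astype(np.uint8))
cv2.imwrite("pics/f1.png",cv2.resize(np.hstack([im,ov]),None,fx=6,fy=6,interpolation=0))
E
```

```text
[ 0.52473029 -0.3122408 ] -27.881201460199488 0.060008375550388196 0.026055062789708167 tab [ 0.49379312 -0.29587341]
```

View pics/f1.png

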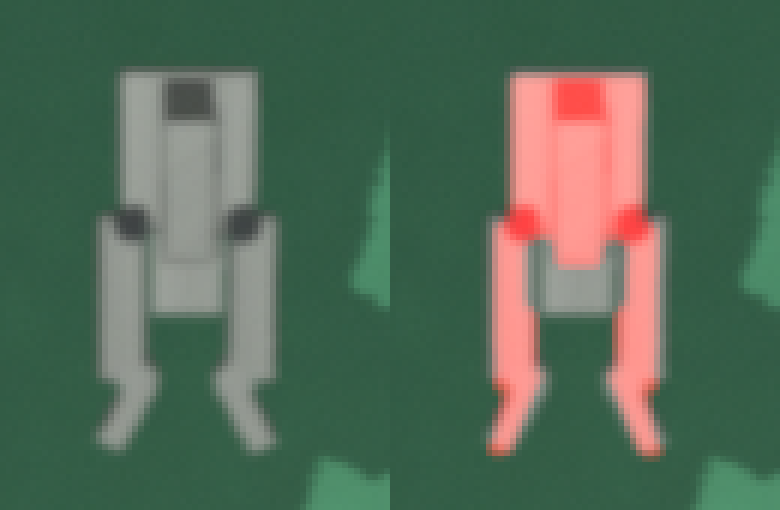

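The fit matches the picture: tab at (0.4938, -0.2959), yaw -27.9°. I'll grip it at about z = 0.027.

Emit:
play_rows([
  {"delta_pos": [0.004,0.001,-0.04],"delta_rot": [0,0,-0.0014],"claw": 45},
  {"delta_pos": [0.004,0.001,-0.08],"delta_rot": [0,0,-0.0014],"claw": 45},
  {"delta_pos": [0.004,0.001,-0.11],"delta_rot": [0,0,-0.0014],"claw": 45},
  {"delta_pos": [0.004,0.001,-0.14],"delta_rot": [0,0,-0.0014],"claw": 45},
  {"delta_pos": [0.004,0.001,-0.155],"delta_rot": [0,0,-0.0014],"claw": 45},
  {"delta_pos": [0.004,0.001,-0.165],"delta_rot": [0,0,-0.0014],"claw": 45},
  {"delta_pos": [0.004,0.001,-0.165],"delta_rot": [0,0,-0.0014],"claw": 45},
  {"delta_pos": [0.004,0.001,-0.165],"delta_rot": [0,0,-0.0014],"claw": 20},
  {"delta_pos": [0.004,0.001,-0.165],"delta_rot": [0,0,-0.0014],"claw": 0},
  {"delta_pos": [0.004,0.001,-0.165],"delta_rot": [0,0,-0.0014],"claw": 0},
  {"delta_pos": [0.004,0.001,-0.165],"delta_rot": [0,0,-0.0014],"claw": 0},
  {"delta_pos": [0.004,0.001,-0.165],"delta_rot": [0,0,-0.0014],"claw": 0},
  {"delta_pos": [0.004,0.001,-0.165],"delta_rot": [0,0,-0.0014],"claw": 0},
  {"delta_pos": [0.004,0.001,-0.165],"delta_rot": [0,0,-0.0014],"claw": 0},
  {"delta_pos": [0.004,0.001,-0.165],"delta_rot": [0,0,-0.0014],"claw": 0},
], newtons=60)

```text
time: 3.07
eef_pos: [0.4943, -0.296, 0.0343]
tcp_rot: [0.17, 0.687, -0.171, 0.686]
contact_force: [-0.2, -0.0, 1.5]
opening: 0.002
```

The opening reads 0.002, but an 8 mm tab should give about 0.09, so I'll look.

```bash
python3 - <<'E'
from h import *
s=ctrl.get_state();print(s["eef_pos"],s["opening"],s["contact_force"])
im=ctrl.read_camera("wrist");t=ctrl.read_camera("scene");o=np.zeros((480,800,3),np.uint8)
o[:,:400]=cv2.resize(im[220:460,220:420],(400,480));o[:400,400:]=cv2.resize(t[260:360,160:260],(400,400),interpolation=2);cv2.imwrite("pics/g1.png",o)
E
```

```text
[ 0.49425678 -0.29601089  0.03430669] 0.001973620327245131 [-0.16022805 -0.02032768  1.50766188]
```

View pics/g1.png

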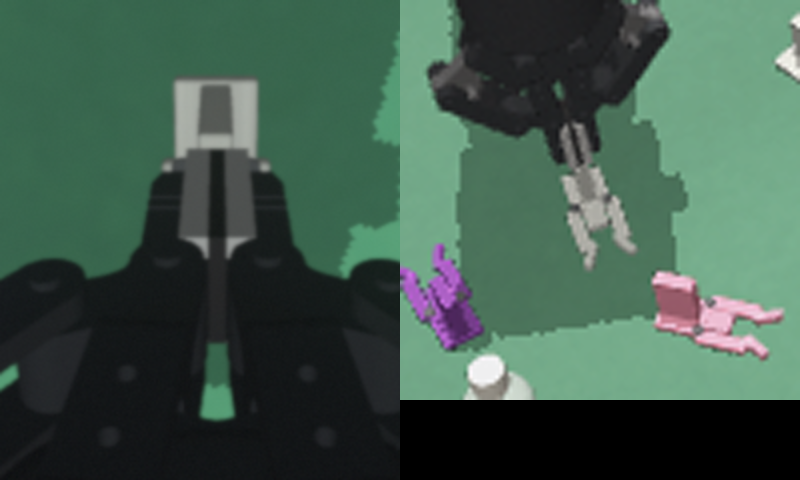

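```bash
python3 - <<'E'
from h import *
c=ctrl.calibration("wrist");T=np.array(c["camera_from_world"]);print("cam",-T[:3,:3].T@T[:3,3])
y=np.radians(-27.9);M=np.array([[np.cos(y),-np.sin(y),0],[np.sin(y),np.cos(y),0],[0,0,1]]);b=np.array([.5247,-.3122,0])
e=ctrl.get_state()["eef_pos"]
for n,q in[("tab rear bot",(-46,4,5)),("tab rear top",(-46,4,35)),("tab rear top R",(-46,-4,35)),("tab front top",(-24,4,35)),("plate rear",(-47,11,5))]:
    P=b+M@np.array(q)/1e3;print(n,(proj(c,P)[0]-[220,220])*2)
for h in(-.025,-.006,0,.02,.045):
    for dx in (-.011,.011):print("tool",h,dx,(proj(c,e+[0,0,h]+M@[dx,0,0])[0]-[220,220])*2)
E
```

```text
cam [ 0.42299283 -0.25768009  0.17800577]
tab rear bot [230.43703978  87.97915405]
tab rear top [232.7318414  138.72956809]
tab rear top R [196.45526876 138.67058154]
tab front top [231.95962511 225.484241  ]
plate rear [257.39435598  84.44261977]
tool -0.025 -0.011 [215.12374913  96.17638091]
tool -0.025 0.011 [215.09441603 173.20255939]
tool -0.006 -0.011 [214.83542239 127.93903763]
tool -0.006 0.011 [214.81462433 211.81188633]
tool 0 -0.011 [214.73072482 139.47273355]
tool 0 0.011 [214.71357862 225.75549851]
tool 0.02 -0.011 [214.31992054 184.72776317]
tool 0.02 0.011 [214.31991572 280.07826814]
tool 0.045 -0.011 [213.61668973 262.19709176]
tool 0.045 0.011 [213.65625989 371.65820281]
```

```bash
python3 - <<'E'
from h import *
print(ctrl.finger_overhang,[a for a in dir(ctrl) if a[0]!="_"]);s=ctrl.get_state();print(s["wrist_torque"],s["joint_efforts"])
E
```

```text
0.025 ['Unreachable', 'calibration', 'finger_overhang', 'get_state', 'read_camera', 'sign_off']
[0.1184479  0.13864502 0.00882226] [-7.59035186e-02 -3.38868105e+01 -2.23222464e+01 -3.69532747e-03
 -1.87585470e-01  8.88060049e-05]
```

Emit:
play_rows([
  {"delta_pos": [0,0,0.006],"delta_rot": [0,0,0],"claw": 0},
  {"delta_pos": [0,0,0.012],"delta_rot": [0,0,0],"claw": 0},
  {"delta_pos": [0,0,0.02],"delta_rot": [0,0,0],"claw": 0},
  {"delta_pos": [0,0,0.02],"delta_rot": [0,0,0],"claw": 0},
])

```text
time: 3.5
eef_pos: [0.4954, -0.2969, 0.0565]
tcp_rot: [0.169, 0.686, -0.171, 0.687]
contact_force: [0.7, -0.1, 0.4]
opening: -0.0
```

```bash
python3 - <<'E'
from h import *
s=ctrl.get_state();print(s["eef_pos"],s["opening"],s["contact_force"])
im=ctrl.read_camera("wrist");t=ctrl.read_camera("scene");o=np.zeros((480,800,3),np.uint8)
o[:,:400]=cv2.resize(im[220:460,220:420],(400,480));o[:400,400:]=cv2.resize(t[260:360,160:260],(400,400),interpolation=2);cv2.imwrite("pics/g2.png",o)
E
```

```text
[ 0.49535029 -0.2969111   0.05645677] -0.0001404087916138675 [ 0.66657898 -0.10014126  0.37193745]
```

View pics/g2.png

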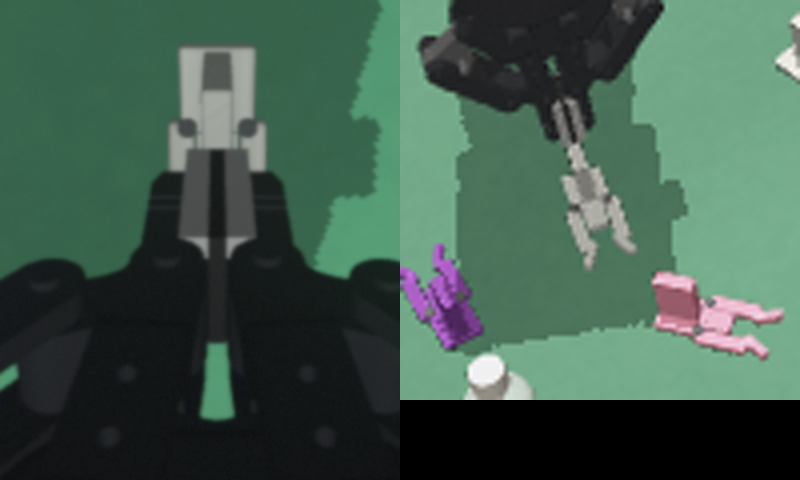

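```bash
python3 - <<'E'
from h import *
c=ctrl.calibration("scene");w=ctrl.calibration("wrist");e=ctrl.get_state()["eef_pos"]
y=np.radians(-27.9);u=np.array([np.cos(y),np.sin(y),0])
for h in(-.025,-.015,-.006,0,.01):
    for d in(-.011,0,.011,.022):
        p=e+[0,0,h]+u*d;a=proj(c,p)[0];print(h,d,"scene crop",((a-[160,260])*4+[400,0]).round(),"wrist",((proj(w,p)[0]-220)*2).round())
b=np.array([.5247,-.3122,0])
for x in(-46,-24):
  for z in(5,35):
    a=proj(c,b+u*x/1e3+[0,0,z/1e3])[0];print("tab",x,z,((a-[160,260])*4+[400,0]).round())
E
```

```text
-0.025 -0.011 scene crop [573. 146.] wrist [215.  96.]
-0.025 0 scene crop [578. 161.] wrist [215. 135.]
-0.025 0.011 scene crop [584. 175.] wrist [215. 173.]
-0.025 0.022 scene crop [589. 190.] wrist [215. 209.]
-0.015 -0.011 scene crop [570. 135.] wrist [215. 112.]
-0.015 0 scene crop [575. 150.] wrist [215. 153.]
-0.015 0.011 scene crop [580. 164.] wrist [215. 192.]
-0.015 0.022 scene crop [586. 179.] wrist [215. 230.]
-0.006 -0.011 scene crop [567. 125.] wrist [215. 128.]
-0.006 0 scene crop [572. 139.] wrist [215. 171.]
-0.006 0.011 scene crop [578. 154.] wrist [215. 212.]
-0.006 0.022 scene crop [583. 169.] wrist [215. 251.]
0 -0.011 scene crop [565. 118.] wrist [215. 139.]
0 0 scene crop [571. 133.] wrist [215. 183.]
0 0.011 scene crop [576. 147.] wrist [215. 226.]
0 0.022 scene crop [581. 162.] wrist [215. 266.]
0.01 -0.011 scene crop [562. 107.] wrist [215. 161.]
0.01 0 scene crop [567. 121.] wrist [215. 207.]
0.01 0.011 scene crop [573. 136.] wrist [215. 251.]
0.01 0.022 scene crop [578. 151.] wrist [215. 293.]
tab -46 5 [580. 172.]
tab -46 35 [571. 139.]
tab -24 5 [591. 201.]
tab -24 35 [582. 168.]
```

Both views, and the light contact at z≈0.034, agree that the closed fingertips stand about at the TCP height (tip ≈ TCP + 1 to 4 mm), not 25 mm beyond it. The pads closed just on top of the tab. The clip has not moved, so I'll open and go in about 25 mm deeper.

Emit:
play_rows([
  {"delta_pos": [-0.0016,0.001,0],"delta_rot": [0,0,0],"claw": 40},
  {"delta_pos": [-0.0016,0.001,0],"delta_rot": [0,0,0],"claw": 40},
  {"delta_pos": [-0.0016,0.001,0],"delta_rot": [0,0,0],"claw": 40},
  {"delta_pos": [-0.0016,0.001,0],"delta_rot": [0,0,0],"claw": 40},
  {"delta_pos": [-0.0016,0.001,0],"delta_rot": [0,0,0],"claw": 40},
  {"delta_pos": [-0.0016,0.001,-0.015],"delta_rot": [0,0,0],"claw": 40},
  {"delta_pos": [-0.0016,0.001,-0.025],"delta_rot": [0,0,0],"claw": 40},
  {"delta_pos": [-0.0016,0.001,-0.033],"delta_rot": [0,0,0],"claw": 40},
  {"delta_pos": [-0.0016,0.001,-0.038],"delta_rot": [0,0,0],"claw": 40},
  {"delta_pos": [-0.0016,0.001,-0.038],"delta_rot": [0,0,0],"claw": 40},
])

```text
time: 4.43
eef_pos: [0.492, -0.2945, 0.0153]
tcp_rot: [0.17, 0.687, -0.171, 0.685]
contact_force: [-0.3, -0.3, 0.7]
opening: 0.465
```

Emit:
play_rows([
  {"delta_pos": [0.001,-0.001,-0.002],"delta_rot": [0,0,0],"claw": 40},
  {"delta_pos": [0.0018,-0.0014,-0.0035],"delta_rot": [0,0,0],"claw": 40},
  {"delta_pos": [0.0018,-0.0014,-0.0035],"delta_rot": [0,0,0],"claw": 40},
  {"delta_pos": [0.0018,-0.0014,-0.0035],"delta_rot": [0,0,0],"claw": 25},
  {"delta_pos": [0.0018,-0.0014,-0.0035],"delta_rot": [0,0,0],"claw": 12},
  {"delta_pos": [0.0018,-0.0014,-0.0035],"delta_rot": [0,0,0],"claw": 0},
  {"delta_pos": [0.0018,-0.0014,-0.0035],"delta_rot": [0,0,0],"claw": 0},
  {"delta_pos": [0.0018,-0.0014,-0.0035],"delta_rot": [0,0,0],"claw": 0},
  {"delta_pos": [0.0018,-0.0014,-0.0035],"delta_rot": [0,0,0],"claw": 0},
  {"delta_pos": [0.0018,-0.0014,-0.0035],"delta_rot": [0,0,0],"claw": 0},
], newtons=60)

```text
time: 5.27
eef_pos: [0.4942, -0.2962, 0.0123]
tcp_rot: [0.17, 0.687, -0.171, 0.686]
contact_force: [-0.5, -0.3, 3.7]
opening: 0.08
```

The opening of 0.08 means the tab is gripped; the clip's underside is at TCP - 0.012. I'll lift and go past the spindle so the wrist camera can see it.

Emit:
play_rows([
  {"delta_pos": [0,0,0.02],"delta_rot": [0,0,0],"claw": 0},
  {"delta_pos": [0,0,0.05],"delta_rot": [0,0,0],"claw": 0},
  {"delta_pos": [0,0,0.09],"delta_rot": [0,0,0],"claw": 0},
  {"delta_pos": [0.01,0.02,0.13],"delta_rot": [0,0,0],"claw": 0},
  {"delta_pos": [0.02,0.04,0.165],"delta_rot": [0,0,0],"claw": 0},
  {"delta_pos": [0.035,0.065,0.19],"delta_rot": [0,0,0],"claw": 0},
  {"delta_pos": [0.05,0.095,0.21],"delta_rot": [0,0,0],"claw": 0},
  {"delta_pos": [0.065,0.125,0.23],"delta_rot": [0,0,0],"claw": 0},
  {"delta_pos": [0.08,0.155,0.25],"delta_rot": [0,0,0],"claw": 0},
  {"delta_pos": [0.1,0.19,0.26],"delta_rot": [0,0,0],"claw": 0},
  {"delta_pos": [0.12,0.225,0.26],"delta_rot": [0,0,0],"claw": 0},
  {"delta_pos": [0.14,0.26,0.26],"delta_rot": [0,0,0],"claw": 0},
  {"delta_pos": [0.16,0.295,0.26],"delta_rot": [0,0,0],"claw": 0},
  {"delta_pos": [0.175,0.32,0.26],"delta_rot": [0,0,0],"claw": 0},
  {"delta_pos": [0.18,0.33,0.26],"delta_rot": [0,0,0],"claw": 0},
  {"delta_pos": [0.18,0.33,0.26],"delta_rot": [0,0,0],"claw": 0},
  {"delta_pos": [0.18,0.33,0.26],"delta_rot": [0,0,0],"claw": 0},
  {"delta_pos": [0.18,0.33,0.26],"delta_rot": [0,0,0],"claw": 0},
])

```text
time: 6.77
eef_pos: [0.6735, 0.0324, 0.2718]
tcp_rot: [0.17, 0.687, -0.171, 0.685]
contact_force: [-0.0, -0.0, -0.1]
opening: 0.076
```

```bash
python3 - <<'E'
from h import *
import json
s=ctrl.get_state();w=ctrl.calibration("wrist");im=ctrl.read_camera("wrist");cv2.imwrite("pics/w2.png",im)
json.dump({k:np.array(v).tolist() for k,v in w.items()},open("w2.json","w"));print(s["time"],s["qpos"],s["eef_pos"],s["opening"],s["contact_force"],s["dq"].round(3))
E
```

```text
6.7667 [-0.10139233  0.25977196  1.53369795 -0.00189274  1.35142301 -1.18432836] [0.67352151 0.03243157 0.27181737] 0.07624001247940711 [-0.04698763 -0.0448339  -0.05696415] [-0.014 -0.007  0.003  0.006 -0.002  0.001]
```

View pics/w2.png

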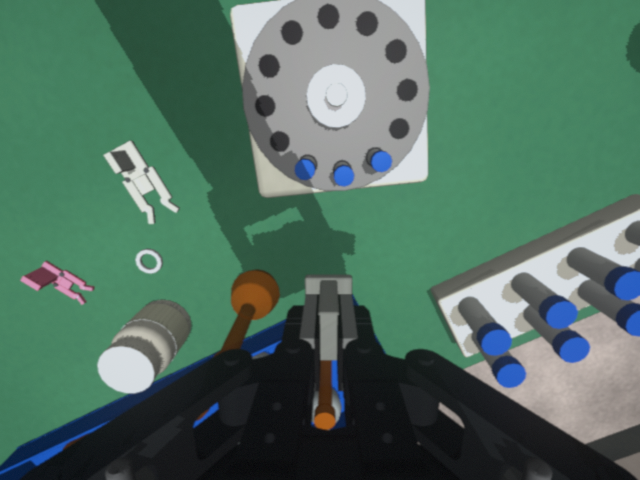

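The wrist view shows the clip held straight at (329,290) and the spindle at (336,95). Next I locate the axis from the hub disc in the wrist and top views.

```bash
python3 - <<'E'
from h import *
import json
from scipy.optimize import least_squares
W=json.load(open("w2.json"));C=ctrl.calibration("top")
def hub(f,cx,cy,r,th):
    g=cv2.cvtColor(cv2.imread(f),cv2.COLOR_BGR2GRAY);m=np.zeros_like(g);cv2.circle(m,(cx,cy),r,255,-1)
    b=((g>th)&(m>0)).astype(np.uint8);n,l,st,ce=cv2.connectedComponentsWithStats(b);k=1+np.argmax(st[1:,4])
    cn,_=cv2.findContours((l==k).astype(np.uint8),0,1);cn=max(cn,key=cv2.contourArea);e=cv2.fitEllipse(cv2.convexHull(cn));return e,st[k,4]
e1,a1=hub("pics/w2.png",336,96,38,195);e2,a2=hub("pics/top0.png",279,241,17,215)
print(e1,a1,e2,a2)
f=lambda p:np.r_[proj(W,p)[0]-e1[0],proj(C,p)[0]-e2[0]]
r=least_squares(f,[.585,.08,.076]);print("tri",r.x.round(4),r.fun.round(2))
for z in(.07,.076,.082):print(z,ray(W,e1[0],z).round(4),ray(C,e2[0],z).round(4))
# carousel check by projection
y=np.radians(-27.9);u=np.array([np.cos(y),np.sin(y),0]);n=np.array([-u[1],u[0],0]);e=np.array([.6735,.0324,.2718])
for h in(-.0123,-.0073):print("plate rear corners",[proj(W,e+u*-.012+n*q+[0,0,h])[0].round(1) for q in(.011,-.011)])
v=.087;A=np.linspace(0,6.28,60)
for (x,yy) in[r.x[:2]]:
    im=cv2.imread("pics/w2.png")[:210,220:450];
    for zz,rr in((.06,.087),(r.x[2],.026),(r.x[2]+.0205,.009)):
        q=proj(W,np.c_[x+rr*np.cos(A),yy+rr*np.sin(A),0*A+zz])-[220,0];cv2.polylines(im,[(q*16).round().astype(np.int32)],True,(0,0,255),1,16,4)
    im2=cv2.imread("pics/top0.png")[185:305,220:340]
    for zz,rr in((.06,.087),(r.x[2],.026),(r.x[2]+.0205,.009)):
        q=proj(C,np.c_[x+rr*np.cos(A),yy+rr*np.sin(A),0*A+zz])-[220,185];cv2.polylines(im2,[(q*16).round().astype(np.int32)],True,(0,0,255),1,16,4)
    im=cv2.resize(im,(460,420));im2=cv2.resize(im2,(340,340));o=np.zeros((420,800,3),np.uint8);o[:,:460]=im;o[:340,460:]=im2;cv2.imwrite("pics/o1.png",o)
E
```

```text
((335.823974609375, 95.08650207519531), (57.85230255126953, 62.22254180908203), 2.210690975189209) 2735 ((277.5174255371094, 241.76048278808594), (23.394821166992188, 23.80276107788086), 83.00881958007812) 425
tri [0.5843 0.0867 0.0872] [-0.22  0.21 -0.75  0.23]
0.07 [0.5833 0.0878 0.07  ] [0.5867 0.0868 0.07  ]
0.076 [0.5837 0.0875 0.076 ] [0.586  0.0862 0.076 ]
0.082 [0.584  0.0872 0.082 ] [0.5854 0.0856 0.082 ]
plate rear corners [array([350.6, 276.4]), array([304.3, 276.4])]
plate rear corners [array([351.2, 280.8]), array([303.6, 280.7])]
```

View pics/o1.png

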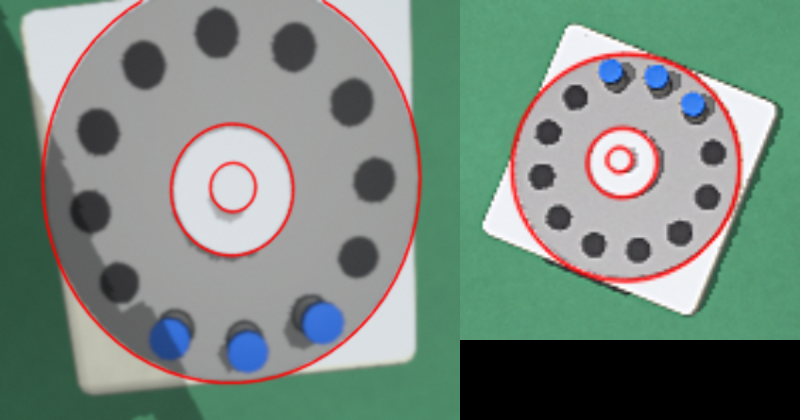

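The overlay fits in both views: axis ≈ (0.5845, 0.0867), so the hub looks high, around 80 mm or more. I'll go behind it with the jaw tips 14 mm short of the axis, then feel downwards.

Emit:
play_rows([
  {"delta_pos": [-0.02,0.0115,0],"delta_rot": [0,0,0],"claw": 0},
  {"delta_pos": [-0.05,0.029,0],"delta_rot": [0,0,0],"claw": 0},
  {"delta_pos": [-0.08,0.046,0],"delta_rot": [0,0,0],"claw": 0},
  {"delta_pos": [-0.11,0.0635,0],"delta_rot": [0,0,0],"claw": 0},
  {"delta_pos": [-0.135,0.078,-0.01],"delta_rot": [0,0,0],"claw": 0},
  {"delta_pos": [-0.1477,0.0854,-0.03],"delta_rot": [0,0,0],"claw": 0},
  {"delta_pos": [-0.1477,0.0854,-0.06],"delta_rot": [0,0,0],"claw": 0},
  {"delta_pos": [-0.1477,0.0854,-0.09],"delta_rot": [0,0,0],"claw": 0},
  {"delta_pos": [-0.1477,0.0854,-0.12],"delta_rot": [0,0,0],"claw": 0},
  {"delta_pos": [-0.1477,0.0854,-0.14],"delta_rot": [0,0,0],"claw": 0},
  {"delta_pos": [-0.1477,0.0854,-0.15],"delta_rot": [0,0,0],"claw": 0},
  {"delta_pos": [-0.1477,0.0854,-0.155],"delta_rot": [0,0,0],"claw": 0},
  {"delta_pos": [-0.1477,0.0854,-0.16],"delta_rot": [0,0,0],"claw": 0},
  {"delta_pos": [-0.1477,0.0854,-0.16],"delta_rot": [0,0,0],"claw": 0},
  {"delta_pos": [-0.1477,0.0854,-0.16],"delta_rot": [0,0,0],"claw": 0},
  {"delta_pos": [-0.1477,0.0854,-0.16],"delta_rot": [0,0,0],"claw": 0},
])

```text
time: 8.15
eef_pos: [0.527, 0.1175, 0.1136]
tcp_rot: [0.17, 0.686, -0.171, 0.686]
contact_force: [0.7, -0.1, -0.8]
opening: 0.076
```

Emit:
play_rows([
  {"delta_pos": [-0.001,0,-0.006],"delta_rot": [0,0,0],"claw": 0},
  {"delta_pos": [-0.001,0,-0.012],"delta_rot": [0,0,0],"claw": 0},
  {"delta_pos": [-0.001,0,-0.015],"delta_rot": [0,0,0],"claw": 0},
  {"delta_pos": [-0.001,0,-0.0165],"delta_rot": [0,0,0],"claw": 0},
  {"delta_pos": [-0.001,0,-0.0175],"delta_rot": [0,0,0],"claw": 0},
  {"delta_pos": [-0.001,0,-0.0175],"delta_rot": [0,0,0],"claw": 0},
  {"delta_pos": [-0.001,0,-0.0175],"delta_rot": [0,0,0],"claw": 0},
  {"delta_pos": [-0.001,0,-0.0175],"delta_rot": [0,0,0],"claw": 0},
])

```text
time: 8.82
eef_pos: [0.5261, 0.1175, 0.0963]
tcp_rot: [0.17, 0.686, -0.171, 0.686]
contact_force: [-0.3, 0.0, -1.9]
opening: 0.074
```

Emit:
play_rows([
  {"delta_pos": [0,0,-0.0005],"delta_rot": [0,0,0],"claw": 0},
  {"delta_pos": [0,0,-0.001],"delta_rot": [0,0,0],"claw": 0},
  {"delta_pos": [0,0,-0.0015],"delta_rot": [0,0,0],"claw": 0},
  {"delta_pos": [0,0,-0.0015],"delta_rot": [0,0,0],"claw": 0},
  {"delta_pos": [0,0,-0.0015],"delta_rot": [0,0,0],"claw": 0},
])

```text
time: 9.23
eef_pos: [0.5261, 0.1175, 0.0948]
tcp_rot: [0.17, 0.686, -0.171, 0.686]
contact_force: [-0.8, -0.1, -0.3]
opening: 0.078
```

Emit:
play_rows([
  {"delta_pos": [0,0,-0.0005],"delta_rot": [0,0,0],"claw": 0},
  {"delta_pos": [0,0,-0.001],"delta_rot": [0,0,0],"claw": 0},
  {"delta_pos": [0,0,-0.0015],"delta_rot": [0,0,0],"claw": 0},
  {"delta_pos": [0,0,-0.0015],"delta_rot": [0,0,0],"claw": 0},
  {"delta_pos": [0,0,-0.0015],"delta_rot": [0,0,0],"claw": 0},
])

```text
time: 9.65
eef_pos: [0.526, 0.1175, 0.0932]
tcp_rot: [0.17, 0.686, -0.171, 0.686]
contact_force: [-0.6, -0.7, -0.5]
opening: 0.082
```

Emit:
play_rows([
  {"delta_pos": [0,0,-0.0005],"delta_rot": [0,0,0],"claw": 0},
  {"delta_pos": [0,0,-0.001],"delta_rot": [0,0,0],"claw": 0},
  {"delta_pos": [0,0,-0.0015],"delta_rot": [0,0,0],"claw": 0},
  {"delta_pos": [0,0,-0.0015],"delta_rot": [0,0,0],"claw": 0},
  {"delta_pos": [0,0,-0.0015],"delta_rot": [0,0,0],"claw": 0},
])

```text
time: 10.07
eef_pos: [0.526, 0.1175, 0.0916]
tcp_rot: [0.17, 0.686, -0.171, 0.686]
contact_force: [-0.6, 0.7, -0.8]
opening: 0.078
```

Emit:
play_rows([
  {"delta_pos": [0,0,-0.0005],"delta_rot": [0,0,0],"claw": 0},
  {"delta_pos": [0,0,-0.001],"delta_rot": [0,0,0],"claw": 0},
  {"delta_pos": [0,0,-0.0015],"delta_rot": [0,0,0],"claw": 0},
  {"delta_pos": [0,0,-0.0015],"delta_rot": [0,0,0],"claw": 0},
  {"delta_pos": [0,0,-0.0015],"delta_rot": [0,0,0],"claw": 0},
])

```text
time: 10.48
eef_pos: [0.5261, 0.1176, 0.0907]
tcp_rot: [0.17, 0.686, -0.171, 0.686]
contact_force: [-2.4, 0.3, 4.6]
opening: 0.078
```

Contact at TCP z ≈ 0.091 puts the hub top at about 79 mm. I'll lift by 1 mm and advance along (0.884, -0.468).

Emit:
play_rows([
  {"delta_pos": [0,0,0.001],"delta_rot": [0,0,0],"claw": 0},
  {"delta_pos": [0.0022,-0.0012,0.0013],"delta_rot": [0,0,0],"claw": 0},
  {"delta_pos": [0.0053,-0.0028,0.0013],"delta_rot": [0,0,0],"claw": 0},
  {"delta_pos": [0.0088,-0.0047,0.0013],"delta_rot": [0,0,0],"claw": 0},
  {"delta_pos": [0.0124,-0.0065,0.0013],"delta_rot": [0,0,0],"claw": 0},
  {"delta_pos": [0.0159,-0.0084,0.0013],"delta_rot": [0,0,0],"claw": 0},
  {"delta_pos": [0.0177,-0.0094,0.0013],"delta_rot": [0,0,0],"claw": 0},
  {"delta_pos": [0.0177,-0.0094,0.0013],"delta_rot": [0,0,0],"claw": 0},
  {"delta_pos": [0.0177,-0.0094,0.0013],"delta_rot": [0,0,0],"claw": 0},
], newtons=90)

```text
time: 11.23
eef_pos: [0.5439, 0.1081, 0.0918]
tcp_rot: [0.171, 0.686, -0.171, 0.686]
contact_force: [-0.2, -0.1, -1.0]
opening: 0.071
```

```bash
python3 - <<'E'
from h import *
im=ctrl.read_camera("scene");t=ctrl.read_camera("top");s=ctrl.get_state();print(s["eef_pos"],s["contact_force"],s["wrist_torque"])
o=np.zeros((400,800,3),np.uint8);o[:,:400]=cv2.resize(im[170:250,302:382],(400,400),interpolation=2);o[:,400:]=cv2.resize(t[200:280,240:320],(400,400),interpolation=2);cv2.imwrite("pics/i1.png",o)
E
```

```text
[0.54362599 0.10821663 0.09185578] [-1.17698923  0.13062873 -0.04055749] [0.01350803 0.0495637  0.00316522]
```

View pics/i1.png

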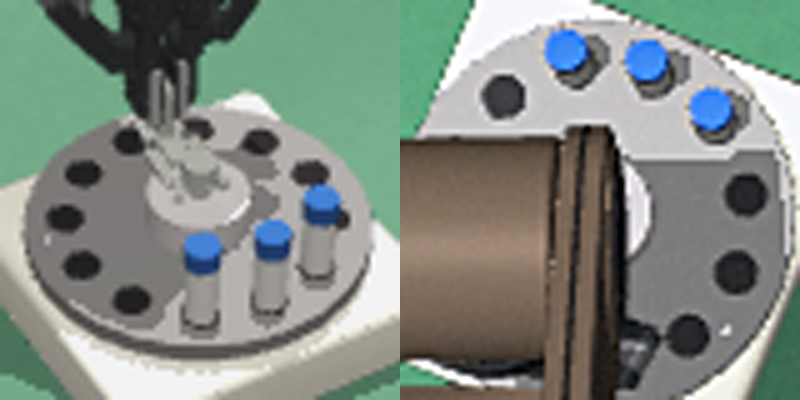

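The scene crop shows the jaws straddling the neck below the head at about (195,170). About 12 mm remain; pushing on.

Emit:
play_rows([
  {"delta_pos": [0.0013,-0.0007,0],"delta_rot": [0,0,0],"claw": 0},
  {"delta_pos": [0.0027,-0.0014,0],"delta_rot": [0,0,0],"claw": 0},
  {"delta_pos": [0.004,-0.0021,0],"delta_rot": [0,0,0],"claw": 0},
  {"delta_pos": [0.0053,-0.0028,0],"delta_rot": [0,0,0],"claw": 0},
  {"delta_pos": [0.0053,-0.0028,0],"delta_rot": [0,0,0],"claw": 0},
])

```text
time: 11.75
eef_pos: [0.5466, 0.1065, 0.0913]
tcp_rot: [0.171, 0.689, -0.171, 0.683]
contact_force: [-6.1, 3.7, 2.7]
opening: 0.069
```

Emit:
play_rows([
  {"delta_pos": [0.0013,-0.0007,0],"delta_rot": [0,0,0],"claw": 0},
  {"delta_pos": [0.0027,-0.0014,0],"delta_rot": [0,0,0],"claw": 0},
  {"delta_pos": [0.0035,-0.0019,0],"delta_rot": [0,0,0],"claw": 0},
  {"delta_pos": [0.0035,-0.0019,0],"delta_rot": [0,0,0],"claw": 0},
  {"delta_pos": [0.0035,-0.0019,0],"delta_rot": [0,0,0],"claw": 0},
])

```text
time: 12.17
eef_pos: [0.5476, 0.1061, 0.0915]
tcp_rot: [0.171, 0.691, -0.171, 0.681]
contact_force: [-8.6, 4.8, 6.0]
opening: 0.066
```

Emit:
play_rows([
  {"delta_pos": [0.0027,-0.0014,0],"delta_rot": [0,0,0],"claw": 0},
  {"delta_pos": [0.0035,-0.0019,0],"delta_rot": [0,0,0],"claw": 0},
  {"delta_pos": [0.0044,-0.0023,0],"delta_rot": [0,0,0],"claw": 0},
  {"delta_pos": [0.0044,-0.0023,0],"delta_rot": [0,0,0],"claw": 0},
])

```text
time: 12.5
eef_pos: [0.5505, 0.1047, 0.0918]
tcp_rot: [0.171, 0.693, -0.171, 0.679]
contact_force: [-5.7, 2.0, 3.6]
opening: 0.07
```

```bash
python3 - <<'E'
from h import *
from scipy.spatial.transform import Rotation as R
s=ctrl.get_state();a=R.from_quat(s["tcp_rot"]);y=np.radians(-27.9);u=np.array([np.cos(y),np.sin(y),0]);n=np.array([-u[1],u[0],0])
des=R.from_matrix(np.c_[[0,0,-1],-n*np.sign(0-(a.as_matrix()[:,1]@n)),np.cross([0,0,-1],-n*np.sign(0-(a.as_matrix()[:,1]@n)))])
d=(des*a.inv()).as_rotvec();print(np.degrees(d),d/np.pi,"along n",np.degrees(d@n),s["eef_pos"],s["contact_force"])
b=s["eef_pos"]+.0344*u;print("remaining",(np.array([.5845,.0867,0])-b)@u,"lat",(np.array([.5845,.0867,0])-b)@n)
E
```

```text
[-0.28732601 -1.1037466   0.08460563] [-0.00159626 -0.00613193  0.00047003] along n -1.1099017193590766 [0.55046579 0.10474935 0.09175095] [-5.68971234  2.01262586  3.63015593]
remaining 0.0041240983592130695 lat -2.5773354100140904e-05
```

Emit:
play_rows([
  {"delta_pos": [0.0018,-0.0009,0],"delta_rot": [-0.001,-0.003,0],"claw": 0},
  {"delta_pos": [0.0035,-0.0019,0],"delta_rot": [-0.0016,-0.006,0],"claw": 0},
  {"delta_pos": [0.0044,-0.0023,0],"delta_rot": [-0.0016,-0.006,0],"claw": 0},
  {"delta_pos": [0.0044,-0.0023,0],"delta_rot": [-0.0016,-0.006,0],"claw": 0},
  {"delta_pos": [0.0044,-0.0023,0],"delta_rot": [-0.0016,-0.006,0],"claw": 0},
])

```text
time: 12.92
eef_pos: [0.5553, 0.1022, 0.0918]
tcp_rot: [0.171, 0.686, -0.171, 0.686]
contact_force: [0.0, -0.6, -0.3]
opening: 0.066
```

Emit:
play_rows([
  {"delta_pos": [0.0009,-0.0005,0],"delta_rot": [0,0,0],"claw": 0},
  {"delta_pos": [0.0018,-0.0009,0],"delta_rot": [0,0,0],"claw": 0},
  {"delta_pos": [0.0018,-0.0009,0],"delta_rot": [0,0,0],"claw": 0},
  {"delta_pos": [0.0018,-0.0009,0],"delta_rot": [0,0,0],"claw": 0},
])

```text
time: 13.25
eef_pos: [0.5556, 0.1021, 0.0916]
tcp_rot: [0.171, 0.688, -0.171, 0.685]
contact_force: [-6.0, 2.7, 1.3]
opening: 0.074
```

The force fell to zero and then rose again, so the clip snapped over and the bore's back has met the neck. Next I level it, ease off, and press it lightly down on the hub.

Emit:
play_rows([
  {"delta_pos": [-0.0003,0.0002,-0.0005],"delta_rot": [-0.0003,-0.001,0],"claw": 0},
  {"delta_pos": [-0.0003,0.0002,-0.0012],"delta_rot": [-0.0003,-0.001,0],"claw": 0},
  {"delta_pos": [-0.0003,0.0002,-0.0012],"delta_rot": [-0.0003,-0.001,0],"claw": 0},
  {"delta_pos": [-0.0003,0.0002,-0.0012],"delta_rot": [-0.0003,-0.001,0],"claw": 0},
])

```text
time: 13.58
eef_pos: [0.5555, 0.1024, 0.0911]
tcp_rot: [0.171, 0.686, -0.171, 0.686]
contact_force: [-5.3, 0.9, 6.0]
opening: 0.066
```

Emit:
play_rows([
  {"delta_pos": [-0.0005,0.0003,-0.0002],"delta_rot": [0,0,0],"claw": 0},
  {"delta_pos": [-0.0005,0.0003,-0.0002],"delta_rot": [0,0,0],"claw": 0},
  {"delta_pos": [-0.0005,0.0003,-0.0002],"delta_rot": [0,0,0],"claw": 0},
  {"delta_pos": [-0.0005,0.0003,-0.0002],"delta_rot": [0,0,0],"claw": 12},
  {"delta_pos": [-0.0005,0.0003,-0.0002],"delta_rot": [0,0,0],"claw": 20},
  {"delta_pos": [-0.0005,0.0003,-0.0002],"delta_rot": [0,0,0],"claw": 30},
  {"delta_pos": [-0.0005,0.0003,-0.0002],"delta_rot": [0,0,0],"claw": 30},
  {"delta_pos": [-0.0005,0.0003,0.001],"delta_rot": [0,0,0],"claw": 30},
  {"delta_pos": [-0.0005,0.0003,0.005],"delta_rot": [0,0,0],"claw": 30},
  {"delta_pos": [-0.0005,0.0003,0.015],"delta_rot": [0,0,0],"claw": 30},
  {"delta_pos": [-0.0005,0.0003,0.03],"delta_rot": [0,0,0],"claw": 30},
  {"delta_pos": [-0.0005,0.0003,0.05],"delta_rot": [0,0,0],"claw": 30},
  {"delta_pos": [-0.0005,0.0003,0.08],"delta_rot": [0,0,0],"claw": 30},
  {"delta_pos": [-0.0005,0.0003,0.11],"delta_rot": [0,0,0],"claw": 30},
  {"delta_pos": [-0.0005,0.0003,0.14],"delta_rot": [0,0,0],"claw": 30},
  {"delta_pos": [-0.0005,0.0003,0.17],"delta_rot": [0,0,0],"claw": 30},
  {"delta_pos": [-0.0005,0.0003,0.17],"delta_rot": [0,0,0],"claw": 30},
])

```text
time: 15.0
eef_pos: [0.5585, 0.1028, 0.2707]
tcp_rot: [0.173, 0.681, -0.17, 0.691]
contact_force: [0.7, 0.8, 1.4]
opening: 0.35
```

Emit:
play_rows([
  {"delta_pos": [0.03,-0.016,0],"delta_rot": [0,0,0],"claw": 30},
  {"delta_pos": [0.06,-0.032,0],"delta_rot": [0,0,0],"claw": 30},
  {"delta_pos": [0.09,-0.048,0],"delta_rot": [0,0,0],"claw": 30},
  {"delta_pos": [0.11,-0.06,0],"delta_rot": [0,0,0],"claw": 30},
  {"delta_pos": [0.115,-0.06,0],"delta_rot": [0,0,0],"claw": 30},
  {"delta_pos": [0.115,-0.06,0],"delta_rot": [0,0,0],"claw": 30},
  {"delta_pos": [0.115,-0.06,0],"delta_rot": [0,0,0],"claw": 30},
])

```text
time: 15.58
eef_pos: [0.673, 0.0432, 0.2706]
tcp_rot: [0.173, 0.682, -0.17, 0.69]
contact_force: [-0.8, 0.8, 0.4]
opening: 0.354
```

```bash
python3 - <<'E'
from h import *
s=ctrl.get_state();c=ctrl.calibration("wrist");im=ctrl.read_camera("wrist");sc=ctrl.read_camera("scene")
u,v=proj(c,[.5845,.0867,.085])[0].astype(int);print(u,v,s["time"],s["eef_pos"],s["contact_force"])
def crop(i,u,v,r):
    u=min(max(u,r),640-r);v=min(max(v,r),480-r);return cv2.resize(i[v-r:v+r,u-r:u+r],(400,400),interpolation=2)
a,b=proj(ctrl.calibration("scene"),[.5845,.0867,.085])[0].astype(int)
cv2.imwrite("pics/z1.png",np.hstack([crop(im,u,v,60),crop(sc,a,b,35)]))
E
```

```text
322 99 15.5833 [0.67297116 0.04319586 0.2705784 ] [-0.81084947  0.78545062  0.44153176]
```

View pics/z1.png

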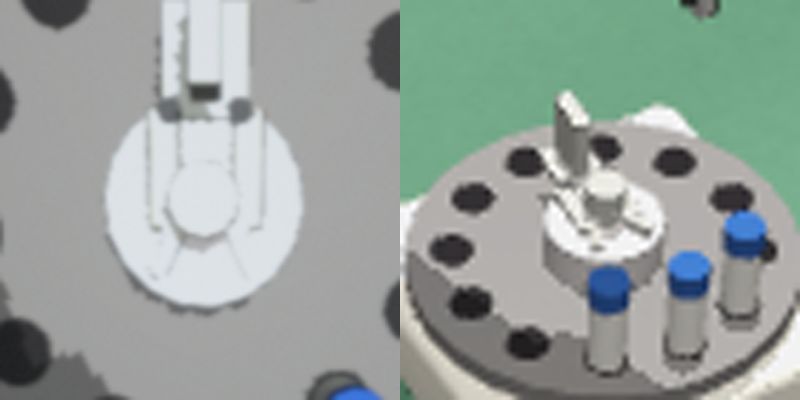

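The close view shows the clip flat on the hub. The jaws are parallel and symmetric round the neck (outer edges at x ≈ 152 and 262, about 29 mm apart, so relaxed). The flared tips at y ≈ 275 are past the head by the amount a seated bore gives, and the arm is clear.

```bash
python3 -c "
from plant import ctrl
print(ctrl.sign_off())"
```

```text
the job is handed in; nothing more can be done
None
```

The smaller steel clip is on the spindle's neck and lying flat on the hub. I let go of it, moved the arm clear, and handed the job in at about 15.6 s of the 54 s allowed.

- **Grip:** My first attempt to grip the tab missed. The closed fingertips stand about level with the TCP, not 25 mm beyond it as documented. They closed on top of the tab with about 2 N and did not visibly move the clip. I went about 22 mm lower and got it on the second try.
- **Hub height:** I felt the hub top at about 79 mm. My rough camera estimate of 87 mm was too high, and outside the stated range.
- **Snap:** The push took about 10 N, fell to zero as the clip snapped over, and rose again when the back of the bore met the neck. The clip went about 1.6 mm further than my estimate of the spindle's position predicted, which is within what the camera calibration allows.
- **Last checks:** The final close view shows the jaws symmetric and about 29 mm over the outside, so relaxed. The tips lie about 17 to 18 mm past the axis and the tab is upright. The arm touched neither the glassware, the bottles nor the larger clip, but I did not take a last full picture of them.

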